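Clamp a batch of hubs in the indexing fixture

ROBOT

A 6-joint arm with a two-finger parallel gripper is mounted at the origin on the work surface. World frame = base frame: x ahead of the robot, y to its left, z up, the work surface at z = 0. Lengths are in m, angles in rad, forces in N, time in s.
With the tool pointing down it reaches from about 0.35 to 0.975 m from the base axis. Payload 4.9 kg.
Tool frame: the origin (TCP) lies midway between the tips of the shut fingers; the grasp point (between the pads) lies 19 mm behind it (ctrl.tcp_to_grasp is the distance from the TCP to the grasp point, in m); z points along the fingers, y is the line along which they close (so a half turn about z gives the same grasp; the last joint's range is limited). The gripper opens to 85 mm and grips with 20 to 120 N. Pads are 22 mm wide; open, the fingers measure 114 mm over their backs; the gripper's body (76 mm by 85 mm) begins 54 mm behind the grasp point. The pads swing forward as they close: fully open they stand 13 mm farther back than shut.
Start: joints at [1.152, 0.053, 1.613, -0, 1.476, -0.119], TCP at [0.185, 0.597, 0.231] pointing down, gripper open.
Joint ranges: [-3.01, 3.01], [-1.01, 2.22], [0.06, 2.58], [-1.02, 4.17], [0.09, 2.62], [-3.14, 3.14]. Speed limits (rad/s): [2.57, 2.57, 3.14, 3.14, 3.14, 3.14].

INTERFACE

Orientations are given as a rotation vector (axis times angle).
In Python, from station import ctrl gives the robot as it stands.
- The arm moves only by the tool inch_along, called after "Emit:" by a JSON object that holds its "name" and its "arguments", one argument or row to a line. Schema: {"type":"object","properties":{"steps":{"type":"object","properties":{"finger_gap":{"type":"array","items":{"type":"number"},"minItems":1,"maxItems":20},"sx":{"type":"array","items":{"type":"number"},"minItems":1,"maxItems":20},"sy":{"type":"array","items":{"type":"number"},"minItems":1,"maxItems":20},"sz":{"type":"array","items":{"type":"number"},"minItems":1,"maxItems":20},"drx":{"type":"array","items":{"type":"number"},"minItems":1,"maxItems":20},"dry":{"type":"array","items":{"type":"number"},"minItems":1,"maxItems":20},"drz":{"type":"array","items":{"type":"number"},"minItems":1,"maxItems":20}},"additionalProperties":false,"required":["finger_gap","sx","sy","sz","drx","dry","drz"]},"grip_n":{"type":"number"},"only":{"type":"string"},"quiet":{"type":"boolean"},"lines":{"type":"string"}},"required":["steps"],"additionalProperties":false}. steps is an object with one list for each field, all of the same length, 1 to 20, a row being the entries at one place: finger_gap (the finger opening in m), sx, sy, sz (the shift in m), drx, dry, drz (a rotation vector in rad); each row is the pose to reach, as a shift and turn from the pose commanded when the call began, along the tool's axes at that moment; what a row does not reach only later rows make up. A row lasts 1/12 s, in which the tool goes at most 0.0417 m and 0.125 rad, less where a joint would pass 70% of its speed; a pose out of reach is approached as far as the arm can. The fingers move at their own pace and stop on an object; grip_n is the grip in N (left out, the last holds). Time passes only in rows, so rows that do not move let the fingers close. The tool returns the time, the measured TCP pose, the force, the opening and the grip force at its end. only (a regular expression) keeps the lines of the reply that match it, lines (a string "A,B") keeps lines A to B, and quiet returns only ok. Input that does not fit is refused with a message, and nothing moves.
- ctrl.get_obs(): the state, without advancing time (a new reading comes with each control period).
- ctrl.get_image(name): name is "scene" or "top" or "wrist"; returns the picture (480x640x3 uint8, red, green, blue); there is no depth.
- ctrl.camera_params(name): a dict with "fx", "fy", "cx", "cy" (pixels), "T" (4x4, takes a point from camera to world coordinates); the wrist camera has in their place "tool_from_camera" (4x4, takes a point from camera to tool coordinates, whose origin is the TCP and whose axes are the flange's). Camera axes: x right, y down, z forward; pixel columns grow to the right and rows downward; lengths in m; the calibration is good to about 2 mm. The wrist camera is an equidistant fisheye: a pixel r from the principal point sees the ray r / f radians off the axis. A picture is of the moment at which its call begins: read the wrist's pose just before it. camera_params takes no time and is no camera call.
- ctrl.finish_job(): hands the job in; it is judged then, once.
The state is a dict: "t": time; "q": joint angles; "dq": joint speeds; "effort": joint torques, N m; "tool_pos": TCP position; "tool_rot": TCP orientation; "contact_force": force on the tool from outside, world axes, zero at the start; "wrist_torque": the same for the moment, N m; "opening": finger opening in m; "grip_force": force on a finger pad.
Only numpy, scipy, OpenCV 4.12 (cv2) and the standard library are available. Lean on these libraries where they do the work, as an engineer would, in place of code of your own. Each camera call takes 0.05 s, during which the arm holds its last target. There are 200 camera calls.

TASK

Swing the turntable out until it drops into its loading detent, lift the red setting master out of the nest and stand it upright in its wooden box, and stand every brass hub upright in a nest pocket of its own. Then swing the turntable back into the detent under the clamp and turn the knurled ratchet cap clockwise until the bar grips the hubs and its clutch has slipped, clicking, through at least 30 degrees; leave the oil bottle, the tin and the file undisturbed.

Things in the scene. Friction and masses are not known exactly. Their poses are not given: they have to be found in the camera images.
- turntable (a joint): turntable angle in rad about its vertical axis, counter-clockwise from above positive. 0 = detent under the clamp, 2.094 (120 deg) = loading detent; stops 0.05 beyond each. A spring plunger rides over brass bumps: 3 to 7 N at the handle to enter or leave a detent (last 0.12 rad), where it centres itself; between detents 1 to 2 N, and it stays where left
- axis (a point): point on the turntable's vertical axis at the top of the steel disc (disc diameter 330 mm, top 50 mm above the bench); its axes turn with the turntable: local y points from the axis to the nest's middle pocket
- handle (a point): point on the turntable's upright black round post, diameter 24 mm, post top 20 mm above this point and disc 55 mm below it; 140 mm from the axis, moves with the turntable; the post does not spin on the disc
- pocket1 (a point): centre of the floor of nest pocket 1. The nest is an aluminium tray on the turntable, a straight row of three square pockets 60 mm inside, 64 mm apart, floors 55 mm above the bench, walls 4 mm thick rising 10 mm above the floors. Turns with the turntable: local x runs along the row, local y points radially out
- pocket2 (a point): as pocket1: the middle pocket, 105 mm from the turntable axis
- pocket3 (a point): as pocket1: the third pocket, at the other end of the row
- knob (a point): point on the vertical axis of the knurled dark steel ratchet cap on the clamp arm, at the height to grip. The cap is round, 38 mm across, from 20 mm below to 20 mm above this point; it does not rise or sink. Below it a 42 mm steel collar (the screw), then, 36 mm under this point, the top of the green clamp arm, which runs from here radially outward to its column
- screw (a joint): angle of the clamp screw in rad, clockwise from above positive, 0 = fully open, stop at 4.5; 4 mm of bar travel per rad, so the bar touches 70 mm hubs standing in the nest at about 3.0 rad and is tight at about 3.2. It takes 0.04 N m to turn and stays where it is left
- cap (a joint): angle in rad by which the ratchet cap has slipped clockwise past the screw; 0 at the start. While the screw turns freely it follows the cap and this stays; once the bar presses with about 20 N the clutch slips at 0.12 N m and this grows. Turning counter-clockwise drives the screw back, opening the clamp
- hub1: brass flanged hub: round flange diameter 50 mm and 15 mm thick at the bottom, round stem diameter 32 mm above it, 70 mm tall in all, 0.15 to 0.3 kg; origin at the centre of its underside, z up along the stem. May be absent
- hub2: as hub1. May be absent
- hub3: as hub1. May be absent
- master: red setting master of the same shape and size as the hubs; origin at the centre of its underside; starts in the nest's middle pocket
- masterbox: open light wooden box fixed to the bench, 92 x 92 mm outside, 80 x 80 mm inside, 22 mm high, floor 6 mm thick; origin at the centre of its underside
- oilbottle: bystander: clear bottle with blue cap, 60 mm diameter, 120 mm tall, origin at the centre of its underside
- tin: bystander: yellow tin, 72 mm diameter, 90 mm tall, origin at the centre of its underside
- filetool: bystander: flat file lying on the bench, 250 mm long with a red handle, origin under its middle
- pressbar: the aluminium pressure bar (155 x 36 x 12 mm, its long side along the nest's row) over the nest's place at turntable angle 0; origin at the centre of its underside, which starts 82 mm or a little less above the pocket floor and sinks as the screw turns

How it is judged:
On the way, in this order (a step that is already met when the one before it is completed fails the run):
1. the turntable is swung out into its loading detent (value of joint turntable above 2.04 rad), for 0.2 s.
2. with the turntable still at the loading detent, the red master stands in its box and every hub in a pocket of the nest, all released (value of joint turntable above 2.04 rad and horizontal distance between master and masterbox below 0.022 m and height (world z) of master below 0.012 m and angle between each of master, hub1, hub2, hub3's own z axis and vertical below 0.1 rad and linear speed of master below 0.02 m/s and contact force between each of master, hub1, hub2, hub3 and the fingers below 0.1 N and (horizontal distance between hub1 and pocket1 below 0.01 m or horizontal distance between hub1 and pocket2 below 0.01 m or horizontal distance between hub1 and pocket3 below 0.01 m) and z of hub1 in the frame of axis between 0 and 0.01 m and (horizontal distance between hub2 and pocket1 below 0.01 m or horizontal distance between hub2 and pocket2 below 0.01 m or horizontal distance between hub2 and pocket3 below 0.01 m) and z of hub2 in the frame of axis between 0 and 0.01 m and (horizontal distance between hub3 and pocket1 below 0.01 m or horizontal distance between hub3 and pocket2 below 0.01 m or horizontal distance between hub3 and pocket3 below 0.01 m) and z of hub3 in the frame of axis between 0 and 0.01 m), for 0.2 s.
3. the turntable is back in the detent under the clamp with the hubs in their pockets (value of joint turntable between -0.05 and 0.05 rad and (horizontal distance between hub1 and pocket1 below 0.01 m or horizontal distance between hub1 and pocket2 below 0.01 m or horizontal distance between hub1 and pocket3 below 0.01 m) and z of hub1 in the frame of axis between 0 and 0.01 m and angle between each of hub1, hub2, hub3's own z axis and vertical below 0.1 rad and (horizontal distance between hub2 and pocket1 below 0.01 m or horizontal distance between hub2 and pocket2 below 0.01 m or horizontal distance between hub2 and pocket3 below 0.01 m) and z of hub2 in the frame of axis between 0 and 0.01 m and (horizontal distance between hub3 and pocket1 below 0.01 m or horizontal distance between hub3 and pocket2 below 0.01 m or horizontal distance between hub3 and pocket3 below 0.01 m) and z of hub3 in the frame of axis between 0 and 0.01 m), for 0.2 s.
4. the screw is down on the hubs and the clutch has slipped at least 0.5 rad (value of joint cap above 0.5 rad and value of joint screw above 2.9 rad and contact force between pressbar and anything else above 2 N), for 0.1 s.
At the end, for the whole second after the job is handed in: Turntable within 0.05 rad of 0; every hub upright (0.1 rad) within 10 mm of a pocket centre, on its floor; bar down on them (screw past 2.9 rad); clutch slipped 0.5 rad or more; red master upright on the floor of its box, within 22 mm of its centre; all released (all of step 3 and horizontal distance between master and masterbox below 0.022 m and height (world z) of master below 0.012 m and angle between master's own z axis and vertical below 0.1 rad and linear speed of master below 0.02 m/s and contact force between each of master, hub1, hub2, hub3 and the fingers below 0.1 N and value of joint cap above 0.5 rad and value of joint screw above 2.9 rad); the robot touches nothing.
It fails at once if the oil bottle is pushed more than 30 mm (distance of oilbottle from where it was at the start of the episode above 0.03 m).
It fails at once if the tin is pushed more than 30 mm (distance of tin from where it was at the start of the episode above 0.03 m).
It fails at once if the file is pushed more than 30 mm (distance of filetool from where it was at the start of the episode above 0.03 m).
Of hub1, hub2, hub3 only 2 to 3 are there at a start; the rules pass over those that are not, and their reading is None.
At some moment in a run one of hub1, hub2, hub3 may be knocked a few centimetres aside while the robot is not near it.
It also fails if it takes over 210 s, if anything falls off the work surface, if the arm or the gripper's body presses on something with over 40 N, if the wrist force passes 120 N, or if a joint passes its speed limit or range.

## Working session

There is one attempt and no reset: what is moved stays moved. The work goes in short steps, Python scripts to look and compute and a tool call to move; the robot and the scene stay as the last step left them, time stands still between calls to the robot, and variables do not carry over. Pictures are saved under pics/ and viewed, at most 14 in all, crops included, and the job is handed in when it is done.

```bash
ls; mkdir -p pics
```

Run:
```python
from station import ctrl
import cv2,numpy as np
o=ctrl.get_obs();print(o['tool_pos'],o['tool_rot'],o['t'])
for n in('top','scene'):
    p=ctrl.camera_params(n);print(n,p['fx'],p['fy'],p['cx'],p['cy'],np.round(p['T'],4).tolist())
    cv2.imwrite(f'pics/{n}0.png',ctrl.get_image(n)[:,:,::-1])
print(ctrl.camera_params('wrist'))
```

```text
pics
station.py
[0.18433958 0.59655024 0.23007518] [-4.69175617e-01 -3.10578087e+00  3.03994313e-03] 0.0
top 582.5165478614983 582.5165478614983 328.58212834352213 234.20425471759648 [[0.0151, -0.9818, 0.1895, 0.2212], [-0.9997, -0.0184, -0.0156, 0.0705], [0.0188, -0.1893, -0.9817, 1.8172], [0.0, 0.0, 0.0, 1.0]]
scene 542.2147445963782 542.2147445963782 320.26023461426774 245.3706301830465 [[-0.6206, 0.4631, -0.6328, 1.3516], [0.7838, 0.3413, -0.5188, 0.691], [-0.0243, -0.8179, -0.5748, 0.8475], [0.0, 0.0, 0.0, 1.0]]
{'fx': 371.64829954431775, 'fy': 371.64829954431775, 'cx': 320.34672499341923, 'cy': 233.45975780819842, 'tool_from_camera': array([[ 6.30335613e-04, -9.47558260e-01, -3.19582455e-01,
         8.31719502e-02],
       [ 9.99999800e-01,  5.79326686e-04,  2.54675119e-04,
         1.07069036e-03],
       [-5.61768678e-05, -3.19582552e-01,  9.47558436e-01,
        -1.42976027e-01],
       [ 0.00000000e+00,  0.00000000e+00,  0.00000000e+00,
         1.00000000e+00]])}
```

View pics/top0.png

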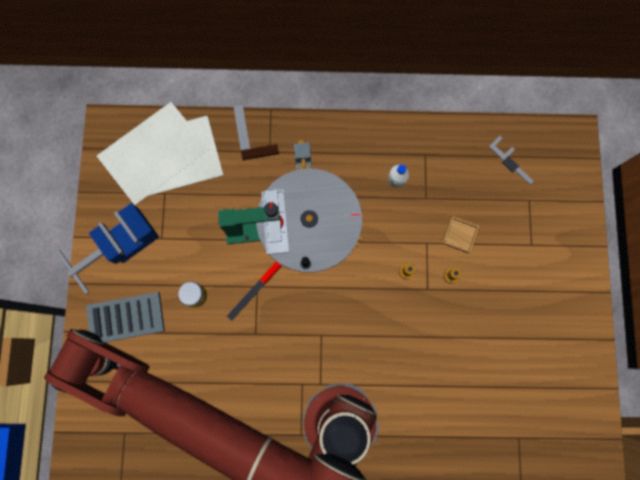

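View pics/scene0.png

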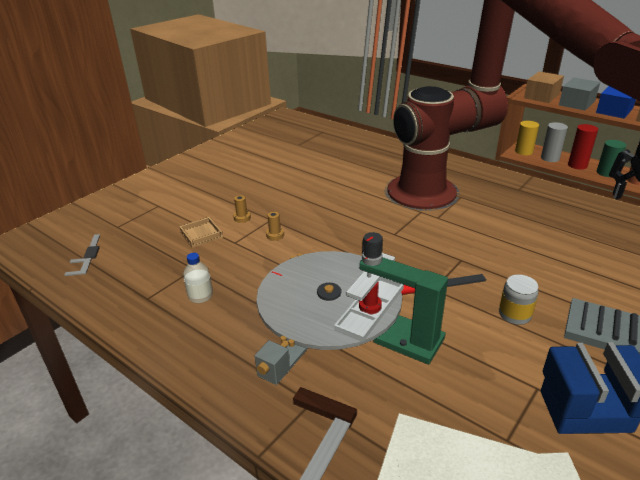

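The top view shows the disc centre near (310,219), the nest on the left with the master at (278,222), the post at (305,263), and two hubs at (406,271) and (452,275). The box is at (461,234), the bottle at (399,175), the tin at (190,294) and the file near (255,290). The scene view also shows only two hubs.

Create h.py:
```python
from station import ctrl
import cv2,numpy as np
from scipy.spatial.transform import Rotation as R
def ray(n,u,v,pose=None):
    p=ctrl.camera_params(n);x=(u-p['cx'])/p['fx'];y=(v-p['cy'])/p['fy']
    if n=='wrist':
        r=np.hypot(x,y);d=np.array([x/r*np.sin(r),y/r*np.sin(r),np.cos(r)]) if r>1e-9 else np.array([0,0,1.])
        o=pose or ctrl.get_obs();T=np.eye(4);T[:3,:3]=R.from_rotvec(o['tool_rot']).as_matrix();T[:3,3]=o['tool_pos'];T=T@p['tool_from_camera']
    else: d=np.array([x,y,1.]);T=p['T']
    return T[:3,3],T[:3,:3]@d
def at(n,u,v,z,pose=None):
    c,d=ray(n,u,v,pose);return c+d*(z-c[2])/d[2]
def proj(n,P,pose=None):
    p=ctrl.camera_params(n)
    if n=='wrist':
        o=pose or ctrl.get_obs();T=np.eye(4);T[:3,:3]=R.from_rotvec(o['tool_rot']).as_matrix();T[:3,3]=o['tool_pos'];T=T@p['tool_from_camera']
    else:T=p['T']
    q=np.linalg.inv(T)@np.append(P,1);r=np.hypot(q[0],q[1])
    k=np.arctan2(r,q[2])/r if n=='wrist' else 1/q[2]
    return np.array([p['cx']+p['fx']*q[0]*k,p['cy']+p['fy']*q[1]*k])
def intool(dw):  # world shift -> tool axes
    return R.from_rotvec(ctrl.get_obs()['tool_rot']).inv().apply(dw)
def snap(n,name):
    o=ctrl.get_obs();im=ctrl.get_image(n)[:,:,::-1].copy();cv2.imwrite('pics/'+name+'.png',im);return o,im
def hue(im,lo,hi):
    m=cv2.inRange(cv2.cvtColor(im,cv2.COLOR_BGR2HSV),lo,hi)
    n,l,s,c=cv2.connectedComponentsWithStats(m);return [(c[i].round(1),s[i]) for i in range(1,n) if s[i,4]>20],m
```

Run:
```python
from h import *
im=cv2.imread('pics/top0.png')
g=cv2.GaussianBlur(cv2.cvtColor(im,cv2.COLOR_BGR2GRAY),(3,3),0)
print(cv2.HoughCircles(g,cv2.HOUGH_GRADIENT,2,100,param1=100,param2=40,minRadius=45,maxRadius=60))
for k,u,v,z in[('axis',310,219,.05),('post',305,262,.125),('h1',406.5,270,.05),('h2',452.5,274.5,.05),('box',461,235,.02),('oil',401,170,.12),('knob',271,208,.2),('file',278,266,.01),('tin',191,292,.09)]:
    P=at('top',u,v,z);print(k,P.round(3),proj('scene',P).round(0))
o=ctrl.get_obs();print(R.from_rotvec(o['tool_rot']).as_matrix().round(3))
```

```text
[[[309.  217.   50. ]
  [117.  305.   52.2]
  [353.  423.   47.8]
  [281.  335.   47.8]]]
axis [0.609 0.101 0.05 ] [328. 292.]
post [0.464 0.112 0.125] [369. 238.]
h1 [ 0.455 -0.198  0.05 ] [276. 221.]
h2 [ 0.444 -0.339  0.05 ] [243. 204.]
box [ 0.573 -0.376  0.02 ] [202. 228.]
oil [ 0.752 -0.174  0.12 ] [195. 255.]
knob [0.606 0.21  0.2  ] [370. 255.]
file [0.466 0.198 0.01 ] [397. 290.]
tin [0.373 0.446 0.09 ] [519. 283.]
[[-0.955  0.295 -0.001]
 [ 0.295  0.955 -0.002]
 [ 0.    -0.002 -1.   ]]
```

Run:
```python
from h import *
o=ctrl.get_obs();print(intool(np.array([.5,.12,.33])-o['tool_pos']))
```

Emit:
{"name": "inch_along", "arguments": {
  "steps": {"finger_gap":[0.085,0.085,0.085,0.085,0.085,0.085,0.085,0.085,0.085,0.085,0.085,0.085,0.085,0.085,0.085,0.085,0.085,0.085],"sx":[-0.03,-0.23,-0.442,-0.442,-0.442,-0.442,-0.442,-0.442,-0.442,-0.442,-0.442,-0.442,-0.442,-0.442,-0.442,-0.442,-0.442,-0.442],"sy":[-0.025,-0.19,-0.362,-0.362,-0.362,-0.362,-0.362,-0.362,-0.362,-0.362,-0.362,-0.362,-0.362,-0.362,-0.362,-0.362,-0.362,-0.362],"sz":[-0.05,-0.099,-0.099,-0.099,-0.099,-0.099,-0.099,-0.099,-0.099,-0.099,-0.099,-0.099,-0.099,-0.099,-0.099,-0.099,-0.099,-0.099],"drx":[0,0,0,0,0,0,0,0,0,0,0,0,0,0,0,0,0,0],"dry":[0,0,0,0,0,0,0,0,0,0,0,0,0,0,0,0,0,0],"drz":[0.06,0.4,0.75,0.75,0.75,0.75,0.75,0.75,0.75,0.75,0.75,0.75,0.75,0.75,0.75,0.75,0.75,0.75]}
}}

```text
t: 1.6
tool_pos: [0.4992, 0.1218, 0.3298]
tool_rot: [-1.572, -2.719, 0.0]
contact_force: [-1.3, 1.3, 0.3]
opening: 0.0851
grip_force: 0.0
```

```bash
python3 -c "
from h import *
o,im=snap('wrist','w1');print(o['q'])"
```

```text
[ 9.41494446e-02 -2.54238295e-01  1.73654657e+00  5.55186526e-04
  1.66034949e+00 -4.28272904e-01]
```

View pics/w1.png

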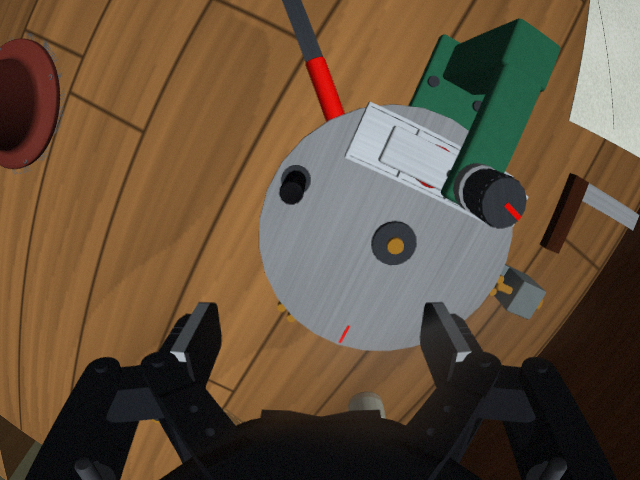

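Wrist view: post top centred near (291,190), axis boss at (394,243), cap near (497,203). The bar covers the nest.

Run:
```python
from h import *
im=cv2.imread('pics/w1.png')
A=at('wrist',394,242,.06);P=at('wrist',291,190,.125);K=at('wrist',500,202,.21)
print(A,P,K,np.linalg.norm((A-P)[:2]))
# disc rim points -> circle fit
best=[]
for a,b,z in[(260,230,.05),(512,240,.05),(380,350,.05),(300,330,.05),(300,145,.05),(376,105,.05)]:
    best.append(at('wrist',a,b,z)[:2])
B=np.array(best);M=np.c_[2*B,np.ones(len(B))];s=np.linalg.lstsq(M,(B**2).sum(1),rcond=None)[0];print(s[:2],np.sqrt(s[2]+s[:2]@s[:2]))
o=ctrl.get_obs();print(o['tool_pos'],[i.round(4) for i in [intool(np.array([P[0],P[1],.087])-o['tool_pos'])]])
```

```text
[0.60858662 0.10884693 0.06      ] [0.46971325 0.11699336 0.125     ] [0.61119675 0.21135547 0.21      ] 0.13911209920056525
[0.61176015 0.10468412] 0.1649496114154293
[0.49911731 0.12204526 0.32989448] [array([ 0.0101, -0.0279,  0.2429])]
```

Emit:
{"name": "inch_along", "arguments": {
  "steps": {"finger_gap":[0.085,0.085,0.085,0.085,0.085,0.085,0.085,0.085,0.0,0.0,0.0,0.0,0.0,0.0],"sx":[0.01,0.01,0.01,0.01,0.01,0.01,0.01,0.01,0.01,0.01,0.01,0.01,0.01,0.01],"sy":[-0.028,-0.028,-0.028,-0.028,-0.028,-0.028,-0.028,-0.028,-0.028,-0.028,-0.028,-0.028,-0.028,-0.028],"sz":[0.03,0.07,0.11,0.15,0.19,0.22,0.243,0.243,0.243,0.243,0.243,0.243,0.243,0.243],"drx":[0,0,0,0,0,0,0,0,0,0,0,0,0,0],"dry":[0,0,0,0,0,0,0,0,0,0,0,0,0,0],"drz":[0,0,0,0,0,0,0,0,0,0,0,0,0,0]},
  "grip_n": 40
}}

```text
t: 2.82
tool_pos: [0.4703, 0.115, 0.0892]
tool_rot: [-1.573, -2.718, 0.004]
contact_force: [-7.5, -3.3, 10.1]
opening: 0.0229
grip_force: 39.9
```

Run:
```python
from h import *
o=ctrl.get_obs();A=np.array([.6105,.107]);t=o['tool_pos'];v=t[:2]-A
print(np.linalg.norm(v),np.degrees(np.arctan2(v[1],v[0])))
for k in range(1,21):
    a=k*2.094/20;d=np.append(R.from_euler('z',a).apply(np.append(v,0))[:2]+A-t[:2],0);print(k,intool(d)[:2].round(4),round(-a,3))
```

```text
0.1404399810544325 176.72748535407175
1 [-0.0127 -0.0074] -0.105
2 [-0.0261 -0.0134] -0.209
3 [-0.0401 -0.018 ] -0.314
4 [-0.0545 -0.0211] -0.419
5 [-0.0691 -0.0226] -0.523
6 [-0.0838 -0.0227] -0.628
7 [-0.0984 -0.0212] -0.733
8 [-0.1128 -0.0182] -0.838
9 [-0.1268 -0.0136] -0.942
10 [-0.1402 -0.0077] -1.047
11 [-0.153  -0.0004] -1.152
12 [-0.1649  0.0082] -1.256
13 [-0.1758  0.018 ] -1.361
14 [-0.1857  0.0289] -1.466
15 [-0.1944  0.0408] -1.57
16 [-0.2017  0.0535] -1.675
17 [-0.2077  0.0669] -1.78
18 [-0.2123  0.0809] -1.885
19 [-0.2154  0.0952] -1.989
20 [-0.217   0.1098] -2.094
```

Emit:
{"name": "inch_along", "arguments": {
  "steps": {"finger_gap":[0,0,0,0,0,0,0,0],"sx":[-0.0127,-0.0261,-0.0401,-0.0545,-0.0691,-0.0838,-0.0984,-0.1128],"sy":[-0.0074,-0.0134,-0.018,-0.0211,-0.0226,-0.0227,-0.0212,-0.0182],"sz":[0,0,0,0,0,0,0,0],"drx":[0,0,0,0,0,0,0,0],"dry":[0,0,0,0,0,0,0,0],"drz":[-0.105,-0.209,-0.314,-0.419,-0.523,-0.628,-0.733,-0.838]},
  "grip_n": 50
}}

```text
t: 3.48
tool_pos: [0.5092, 0.0074, 0.0892]
tool_rot: [-0.32, -3.119, 0.004]
contact_force: [-13.8, -1.7, 13.2]
opening: 0.0225
grip_force: 49.9
```

Run:
```python
from h import *
o=ctrl.get_obs();A=np.array([.6105,.107]);t=o['tool_pos'];v=t[:2]-A
print(np.linalg.norm(v),np.degrees(np.arctan2(v[1],v[0])))
```

```text
0.1420539028971954 -135.46057021159018
```

Run:
```python
from h import *
o=ctrl.get_obs();A=np.array([.6105,.107]);t=o['tool_pos'];v=t[:2]-A
for k in range(1,13):
    a=k*1.26/12;d=np.append(R.from_euler('z',a).apply(np.append(v,0))[:2]+A-t[:2],0);print(k,intool(d)[:2].round(4),round(-a,3))
```

```text
1 [-0.0128 -0.0076] -0.105
2 [-0.0264 -0.0139] -0.21
3 [-0.0405 -0.0186] -0.315
4 [-0.055  -0.0219] -0.42
5 [-0.0698 -0.0236] -0.525
6 [-0.0847 -0.0238] -0.63
7 [-0.0996 -0.0224] -0.735
8 [-0.1142 -0.0195] -0.84
9 [-0.1284 -0.015 ] -0.945
10 [-0.1421 -0.0091] -1.05
11 [-0.1551 -0.0018] -1.155
12 [-0.1672  0.0069] -1.26
```

Emit:
{"name": "inch_along", "arguments": {
  "steps": {"finger_gap":[0,0,0,0,0,0,0,0,0,0,0,0,0,0],"sx":[-0.0128,-0.0264,-0.0405,-0.055,-0.0698,-0.0847,-0.0996,-0.1142,-0.1284,-0.1421,-0.1551,-0.1672,-0.1672,-0.1672],"sy":[-0.0076,-0.0139,-0.0186,-0.0219,-0.0236,-0.0238,-0.0224,-0.0195,-0.015,-0.0091,-0.0018,0.0069,0.0069,0.0069],"sz":[0,0,0,0,0,0,0,0,0,0,0,0,0,0],"drx":[0,0,0,0,0,0,0,0,0,0,0,0,0,0],"dry":[0,0,0,0,0,0,0,0,0,0,0,0,0,0],"drz":[-0.105,-0.21,-0.315,-0.42,-0.525,-0.63,-0.735,-0.84,-0.945,-1.05,-1.155,-1.26,-1.26,-1.26]}
}}

```text
t: 4.65
tool_pos: [0.6766, -0.0197, 0.0892]
tool_rot: [1.575, -2.718, 0.001]
contact_force: [-5.8, 0.3, 6.3]
opening: 0.0226
grip_force: 52.1
```

Run:
```python
from h import *
o=ctrl.get_obs();A=np.array([.6105,.107]);t=o['tool_pos'];v=t[:2]-A
print(np.linalg.norm(v),np.degrees(np.arctan2(v[1],v[0])),o['q'])
```

```text
0.14290809924761771 -62.47020561837749 [-1.38667012e-01  2.88975830e-01  1.59332593e+00 -8.34709238e-04
  1.25908221e+00 -2.75944990e+00]
```

```bash
python3 -c "
from h import *
o=ctrl.get_obs();print(intool(np.array([.558,-.134,.43])-o['tool_pos']))"
```

```text
[ 0.15832568  0.04584842 -0.34072194]
```

Emit:
{"name": "inch_along", "arguments": {
  "steps": {"finger_gap":[0.085,0.085,0.085,0.085,0.085,0.085,0.085,0.085],"sx":[0,0,0,0,0,0,0,0],"sy":[0,0,0,0,0,0,0,0],"sz":[0,0,0,0,-0.03,-0.07,-0.11,-0.15],"drx":[0,0,0,0,0,0,0,0],"dry":[0,0,0,0,0,0,0,0],"drz":[0,0,0,0,0,0,0,0]}
}}

```text
t: 5.32
tool_pos: [0.6754, -0.0199, 0.2384]
tool_rot: [1.571, -2.72, -0.001]
contact_force: [0.5, -0.1, 0.8]
opening: 0.085
grip_force: 0.0
```

Emit:
{"name": "inch_along", "arguments": {
  "steps": {"finger_gap":[0.085,0.085,0.085,0.085,0.085,0.085,0.085,0.085],"sx":[0.03,0.06,0.09,0.12,0.158,0.158,0.158,0.158],"sy":[0.01,0.02,0.03,0.04,0.046,0.046,0.046,0.046],"sz":[-0.036,-0.072,-0.108,-0.144,-0.18,-0.19,-0.19,-0.19],"drx":[0,0,0,0,0,0,0,0],"dry":[0,0,0,0,0,0,0,0],"drz":[0,0,0,0,0,0,0,0]}
}}

```text
t: 5.98
tool_pos: [0.5572, -0.135, 0.4314]
tool_rot: [-1.566, 2.718, -0.009]
contact_force: [0.8, -0.1, -1.8]
opening: 0.0855
grip_force: 0.0
```

```bash
python3 -c "
from h import *
snap('wrist','w2')"
```

```text
(no output)
```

View pics/w2.png

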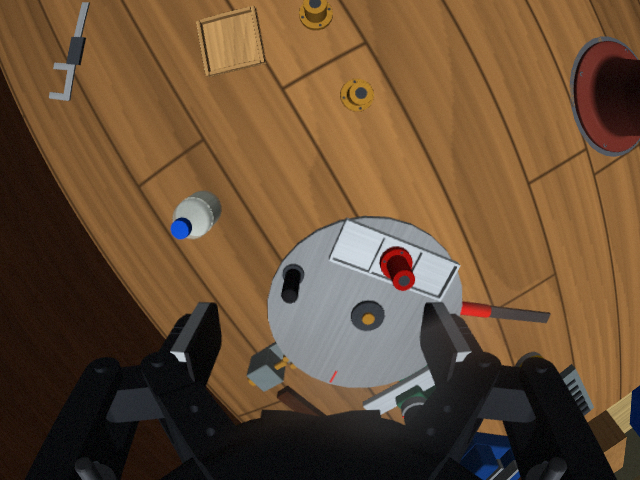

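w2: master top at about (404,279); nest corners near (346,220), (459,264), (445,298), (331,258); hubs at (358,94) and (316,8); box centre near (230,41); bottle clear.

Run:
```python
from h import *
for n,u,v,z in[('mtop',403.5,279,.125),('n1',346,220,.065),('n2',459,264,.065),('n3',445,298,.065),('n4',331,259,.065),('h1top',360.5,93,.07),('h1fl',357,95.5,.012),('h2top',316,5,.07),('h2fl',316,14,.012),('b1',198,21,.022),('b2',254,6,.022),('b3',264,60,.022),('b4',207,75,.022),('post',290,289,.125),('axis',367,316,.06)]:
    print(n,at('wrist',u,v,z).round(4))
im=cv2.imread('pics/w2.png')
a=cv2.resize(im[210:310,320:470],None,fx=4,fy=4,interpolation=cv2.INTER_CUBIC);b=cv2.resize(im[0:120,185:385],(800,480)[:2],interpolation=cv2.INTER_CUBIC)
cv2.imwrite('pics/w2a.png',a)
```

```text
mtop [0.5266 0.0388 0.125 ]
n1 [ 0.5601 -0.0554  0.065 ]
n2 [0.4398 0.0951 0.065 ]
n3 [0.4828 0.139  0.065 ]
n4 [ 0.6081 -0.0138  0.065 ]
h1top [ 0.4568 -0.2011  0.07  ]
h1fl [ 0.4565 -0.1999  0.012 ]
h2top [ 0.4468 -0.3363  0.07  ]
h2fl [ 0.4462 -0.3389  0.012 ]
b1 [ 0.6    -0.4255  0.022 ]
b2 [ 0.5178 -0.3961  0.022 ]
b3 [ 0.5472 -0.3144  0.022 ]
b4 [ 0.6309 -0.3429  0.022 ]
post [ 0.6666 -0.0256  0.125 ]
axis [0.6077 0.1042 0.06  ]
```

View pics/w2a.png

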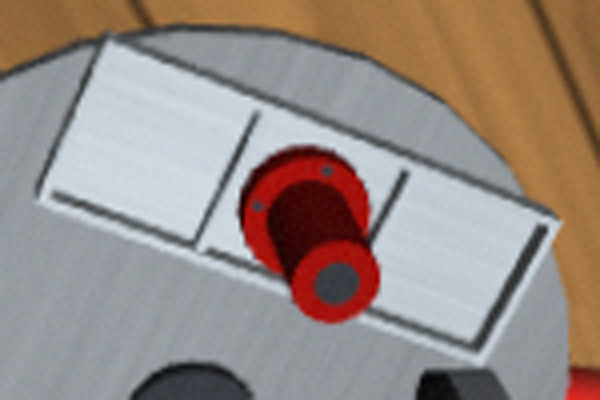

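Run:
```python
from h import *
C=np.array([at('wrist',u,v,.065)[:2] for u,v in[(346.2,219.5),(460,265.5),(440,299.5),(329.5,259.5)]])
print(C.round(4),np.linalg.norm(C-np.roll(C,-1,0),axis=1).round(4))
L=np.array([[-98,34],[98,34],[98,-34],[-98,-34]])/1e3
# fit rigid
m=C.mean(0);H=((L).T@(C-m));th=np.arctan2(H[0,1]-H[1,0],H[0,0]+H[1,1]);print('centre',m,'row az',np.degrees(th))
c,s=np.cos(th),np.sin(th);rot=np.array([[c,-s],[s,c]])
Cm=(L@rot.T)+m;print((C-Cm).round(4).tolist())
rad=rot@[0,1];print('axis from nest',m-.105*rad, 'rad az',np.degrees(np.arctan2(rad[1],rad[0])))
for k in(-.064,0,.064):print(m+rot@[k,0])
print('master',at('wrist',403.75,280,.125))
```

```text
[[ 0.5595 -0.056 ]
 [ 0.4393  0.0984]
 [ 0.4912  0.137 ]
 [ 0.6104 -0.0143]] [0.1956 0.0646 0.1926 0.0658]
centre [0.52507869 0.04129766] row az 128.05956397883764
[[0.0007, 0.0009], [0.0014, 0.0009], [-0.0003, -0.0025], [-0.0019, 0.0007]]
axis from nest [0.60775257 0.10602809] rad az -141.94043602116236
[ 0.56453344 -0.00909404]
[0.52507869 0.04129766]
[0.48562395 0.09168936]
master [0.52691582 0.04038066 0.125     ]
```

Run:
```python
from h import *
o=ctrl.get_obs();print(intool(np.array([.526,.041,.081])-o['tool_pos']))
```

```text
[-0.13583165  0.1156418   0.3472625 ]
```

Emit:
{"name": "inch_along", "arguments": {
  "steps": {"finger_gap":[0.085,0.085,0.085,0.085,0.085,0.085,0.085,0.085,0.085],"sx":[-0.027,-0.054,-0.081,-0.108,-0.136,-0.136,-0.136,-0.136,-0.136],"sy":[0.023,0.046,0.069,0.092,0.116,0.116,0.116,0.116,0.116],"sz":[0.02,0.04,0.06,0.08,0.11,0.15,0.19,0.23,0.23],"drx":[0,0,0,0,0,0,0,0,0],"dry":[0,0,0,0,0,0,0,0,0],"drz":[0,0,0,0,0,0,0,0,0]}
}}

```text
t: 6.78
tool_pos: [0.5169, 0.0436, 0.184]
tool_rot: [1.565, -2.702, -0.02]
contact_force: [-2.0, -0.1, -2.0]
opening: 0.0853
grip_force: 0.0
```

Run:
```python
from h import *
o,im=snap('wrist','w3')
t=np.array([.526,.041,.081])-o['tool_pos'];print(intool(t))
for k,P in[('mtop',(.526,.041,.125)),('mbase',(.526,.041,.07)),('p1',(.5645,-.0091,.055)),('p3',(.4856,.0917,.055))]:print(k,proj('wrist',np.array(P)).round(0))
```

```text
[-0.00293128 -0.01061082  0.10287572]
mtop [306. 254.]
mbase [308. 227.]
p1 [233. 192.]
p3 [383. 250.]
```

View pics/w3.png

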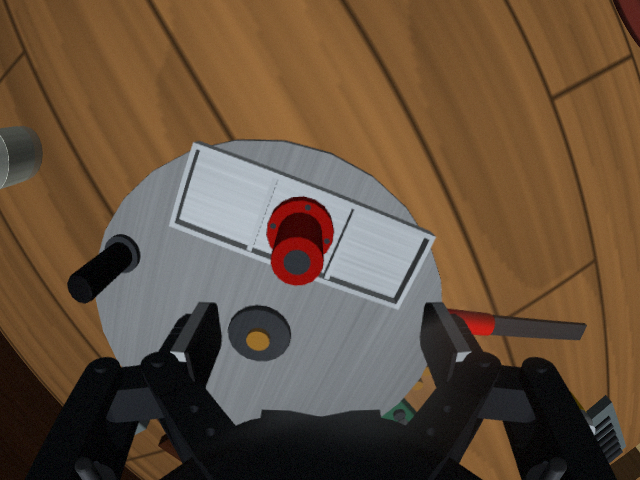

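w3: master top is at (297,262). The nest corners are near (193,143), (434,237), (399,308) and (172,224), and the outer pockets are empty.

Run:
```python
from h import *
o=ctrl.get_obs();print(o['tool_pos'],o['tool_rot'],o['dq'].round(3))
print('master',at('wrist',297,262,.125),at('wrist',300,226,.068))
C=np.array([at('wrist',u,v,.065)[:2] for u,v in[(194,143),(434.5,237),(399,308),(172,225)]])
L=np.array([[-98,34],[98,34],[98,-34],[-98,-34]])/1e3
m=C.mean(0);H=L.T@(C-m);th=np.arctan2(H[0,1]-H[1,0],H[0,0]+H[1,1]);c,s=np.cos(th),np.sin(th);r=np.array([[c,-s],[s,c]])
print(np.linalg.norm(C-np.roll(C,-1,0),axis=1).round(4),m,np.degrees(th),(C-(L@r.T+m)).round(4).tolist())
for k in(-.064,0,.064):print(m+r@[k,0])
```

```text
[0.51966168 0.04314897 0.18935546] [ 1.56749194 -2.70789203 -0.01349249] [-0.011 -0.051 -0.142 -0.001  0.016 -0.001]
master [0.53328451 0.04252963 0.125     ] [0.5308516  0.03789263 0.068     ]
[0.1981 0.0674 0.1979 0.0677] [0.53178785 0.04282535] 128.29953288429337 [[0.001, -0.0014], [0.0001, 0.0006], [-0.001, 0.0012], [-0.0001, -0.0005]]
[ 0.5714533  -0.00740066]
[0.53178785 0.04282535]
[0.4921224  0.09305136]
```

Emit:
{"name": "inch_along", "arguments": {
  "steps": {"finger_gap":[0.085,0.085,0.085,0.085,0.085],"sx":[0,0,0,0,0],"sy":[0,0,0,0,0],"sz":[0,0,0,0,0],"drx":[0,0,0,0,0],"dry":[0,0,0,0,0],"drz":[0,0,0,0,0]}
}}

```text
t: 7.25
tool_pos: [0.5258, 0.0417, 0.1996]
tool_rot: [-1.57, 2.717, -0.003]
contact_force: [0.1, -0.1, 0.2]
opening: 0.0853
grip_force: 0.0
```

Add to h.py:
```python
def track(ref,im,pts,r=22,s=30):
    out=[]
    for u,v in pts:
        x,y=int(u),int(v);t=ref[y-r:y+r+1,x-r:x+r+1];y0=max(0,y-r-s);x0=max(0,x-r-s);w=im[y0:y+r+s+1,x0:x+r+s+1]
        m=cv2.matchTemplate(w,t,cv2.TM_CCOEFF_NORMED);_,b,_,l=cv2.minMaxLoc(m);out.append((x0+l[0]+r+u-x,y0+l[1]+r+v-y,round(b,2)))
    return out
def nestfit(C):
    L=np.array([[-98,34],[98,34],[98,-34],[-98,-34]])/1e3
    m=C.mean(0);H=L.T@(C-m);th=np.arctan2(H[0,1]-H[1,0],H[0,0]+H[1,1]);c,s=np.cos(th),np.sin(th);r=np.array([[c,-s],[s,c]])
    print('nest',m,np.degrees(th),'err',np.abs(C-(L@r.T+m)).max(),[ (m+r@[k,0]).round(4) for k in(-.064,0,.064)])
```

Run:
```python
from h import *
ref=cv2.imread('pics/w3.png');o,im=snap('wrist','w4')
print(o['tool_pos'],o['dq'].round(3))
q=track(ref,im,[(297,262),(194,143),(434.5,237),(399,308),(172,225)]);print(q)
print(at('wrist',*q[0][:2],.125,o));nestfit(np.array([at('wrist',a,b,.065,o)[:2] for a,b,_ in q[1:]]))
```

```text
[0.52582705 0.04174608 0.19963851] [-0.     0.006  0.016  0.001 -0.003 -0.001]
[(314, 246, 0.89), (214, 135, 0.98), (443.5, 226, 0.97), (409, 295, 0.71), (193, 214, 0.95)]
[0.52869122 0.04053928 0.125     ]
nest [0.52725487 0.04205558] 128.34692911213924 err 0.0024071771427371935 [array([ 0.567 , -0.0081]), array([0.5273, 0.0421]), array([0.4875, 0.0922])]
```

Emit:
{"name": "inch_along", "arguments": {
  "steps": {"finger_gap":[0.085,0.085,0.085,0.085,0.085,0,0,0,0,0,0],"sx":[0,0,0,0,0,0,0,0,0,0,0],"sy":[0,0,0,0,0,0,0,0,0,0,0],"sz":[0.04,0.08,0.118,0.118,0.118,0.118,0.118,0.118,0.118,0.118,0.118],"drx":[0,0,0,0,0,0,0,0,0,0,0],"dry":[0,0,0,0,0,0,0,0,0,0,0],"drz":[0,0,0,0,0,0,0,0,0,0,0]},
  "grip_n": 40
}}

```text
t: 8.22
tool_pos: [0.5264, 0.0422, 0.0819]
tool_rot: [-1.57, 2.717, -0.002]
contact_force: [0.6, 0.9, 7.3]
opening: 0.0308
grip_force: 39.1
```

```bash
python3 -c "
from h import *
o=ctrl.get_obs();print(intool(np.array([.574,-.371,.034])-o['tool_pos']))"
```

```text
[ 0.33433715 -0.24742092  0.04784232]
```

Emit:
{"name": "inch_along", "arguments": {
  "steps": {"finger_gap":[0,0,0,0,0,0,0,0,0,0,0,0,0,0,0,0,0,0,0,0],"sx":[0,0,0,0.03,0.06,0.09,0.12,0.15,0.18,0.21,0.24,0.27,0.3,0.334,0.334,0.334,0.334,0.334,0.334,0.334],"sy":[0,0,0,-0.022,-0.044,-0.067,-0.089,-0.111,-0.133,-0.155,-0.178,-0.2,-0.222,-0.247,-0.247,-0.247,-0.247,-0.247,-0.247,-0.247],"sz":[-0.035,-0.07,-0.1,-0.1,-0.1,-0.1,-0.1,-0.1,-0.1,-0.1,-0.1,-0.1,-0.1,-0.1,-0.08,-0.05,-0.05,-0.05,-0.05,-0.05],"drx":[0,0,0,0,0,0,0,0,0,0,0,0,0,0,0,0,0,0,0,0],"dry":[0,0,0,0,0,0,0,0,0,0,0,0,0,0,0,0,0,0,0,0],"drz":[0,0,0,0,0,0,0,0,0,0,0,0,0,0,0,0,0,0,0,0]}
}}

```text
t: 9.88
tool_pos: [0.5938, -0.3377, 0.1273]
tool_rot: [1.446, -2.741, 0.039]
contact_force: [0.4, 0.2, -1.3]
opening: 0.0311
grip_force: 40.6
```

Run:
```python
from h import *
o,im=snap('wrist','w5');print(o['q'])
for P in[(.574,-.371,.022)]:print(proj('wrist',np.array(P),o))
print(intool(np.array([.574,-.371,.034])-o['tool_pos']))
```

```text
[-0.60558505  0.26631845  1.55328313 -0.05095982  1.31992603 -3.13469766]
[315.32461526 183.13001161]
[ 0.03403477 -0.00211896  0.09508112]
```

View pics/w5.png

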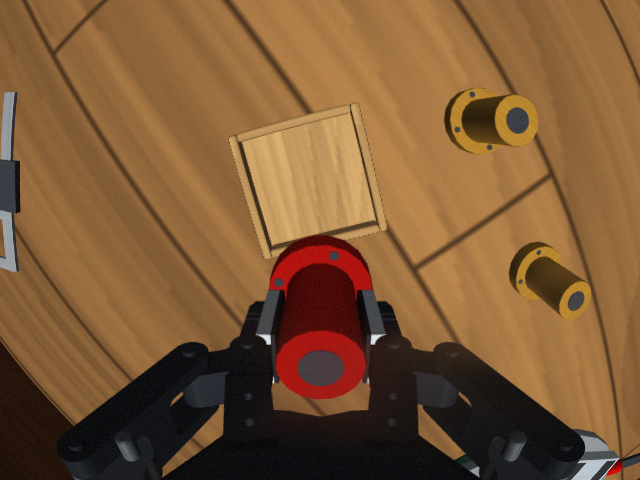

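w5: box rim corners are at (230,138), (355,104), (386,230) and (266,258). The master is held upright, but wrist joint 6 has reached its limit, so I'll turn the tool back.

Run:
```python
from h import *
o=ctrl.get_obs();C=np.array([at('wrist',u,v,.022) for u,v in[(231,138),(355,104),(386,230),(266,258)]]);b=C.mean(0);print(b,np.linalg.norm(C-np.roll(C,-1,0),axis=1))
r=R.from_rotvec(o['tool_rot']);print(r.as_matrix().round(3))
des=R.from_matrix(np.array([[np.cos(a+np.pi/2),np.cos(a),0],[np.sin(a+np.pi/2),np.sin(a),0],[0,0,-1]])) if (a:=np.radians(90)) else 0
print('rv',(r.inv()*des).as_rotvec())
print(intool(np.array([b[0],b[1],.127])-o['tool_pos']))
```

```text
[ 0.57823138 -0.37360923  0.022     ] [0.08745744 0.09077512 0.08893466 0.0893958 ]
[[-0.564 -0.825 -0.025]
 [-0.824  0.565 -0.043]
 [ 0.05  -0.004 -0.999]]
rv [-0.02739235 -0.04383191  0.97056581]
[ 0.03820417 -0.00690109  0.00309088]
```

Emit:
{"name": "inch_along", "arguments": {
  "steps": {"finger_gap":[0,0,0,0,0,0,0,0,0,0,0,0],"sx":[0.004,0.008,0.014,0.02,0.026,0.032,0.038,0.038,0.038,0.038,0.038,0.038],"sy":[-0.001,-0.002,-0.003,-0.004,-0.005,-0.006,-0.007,-0.007,-0.007,-0.007,-0.007,-0.007],"sz":[0,0,0,0,0,0,0.003,0.003,0.003,0.003,0.003,0.003],"drx":[-0.003,-0.007,-0.01,-0.014,-0.017,-0.02,-0.024,-0.027,-0.027,-0.027,-0.027,-0.027],"dry":[-0.005,-0.011,-0.016,-0.022,-0.027,-0.033,-0.038,-0.044,-0.044,-0.044,-0.044,-0.044],"drz":[0.12,0.24,0.36,0.48,0.6,0.72,0.84,0.97,0.97,0.97,0.97,0.97]}
}}

```text
t: 10.93
tool_pos: [0.5789, -0.3728, 0.1267]
tool_rot: [-0.005, 3.141, 0.0]
contact_force: [0.2, 0.3, -3.2]
opening: 0.0309
grip_force: 40.7
```

Run:
```python
from h import *
o=ctrl.get_obs();print(o['q'],intool(np.array([.577,-.372,.034])-o['tool_pos']))
r=R.from_rotvec(o['tool_rot']);print(r.as_matrix().round(3))
```

```text
[-6.80250558e-01  2.76840330e-01  1.54112574e+00  2.08955791e-04
  1.32356743e+00 -2.25431160e+00] [0.00186806 0.0008148  0.09265399]
[[-1.    -0.003  0.   ]
 [-0.003  1.     0.   ]
 [-0.     0.    -1.   ]]
```

Emit:
{"name": "inch_along", "arguments": {
  "steps": {"finger_gap":[0,0,0,0,0,0,0.07,0.07,0.07,0.07,0.07,0.07,0.07,0.07,0.07,0.07,0.07],"sx":[0.001,0.001,0.001,0.001,0.001,0.001,0.001,0.001,0.001,0.001,0.001,0.001,0.001,0.001,0.001,0.001,0.001],"sy":[0,0,0,0,0,0,0,0,0,0,0,0,0,0,0,0,0],"sz":[0.035,0.065,0.085,0.093,0.093,0.093,0.093,0.093,0.093,0.093,0.093,0.06,0.02,-0.02,-0.06,-0.06,-0.06],"drx":[0,0,0,0,0,0,0,0,0,0,0,0,0,0,0,0,0],"dry":[0,0,0,0,0,0,0,0,0,0,0,0,0,0,0,0,0],"drz":[0,0,0,0,0,0,0,0,0,0,0,0,0,0,0,0,0]}
}}

```text
t: 12.35
tool_pos: [0.5794, -0.3746, 0.1913]
tool_rot: [-0.002, 3.135, -0.007]
contact_force: [-0.6, 0.1, 0.1]
opening: 0.0699
grip_force: 0.0
```

Run:
```python
from h import *
o,im=snap('wrist','w6')
print(o['tool_pos'],intool(np.array([.447,-.338,.045])-o['tool_pos']), proj('wrist',np.array([.577,-.372,.076]),o),proj('wrist',np.array([.447,-.338,.07]),o),proj('wrist',np.array([.457,-.2,.07]),o))
```

```text
[ 0.57943544 -0.37458883  0.1912928 ] [0.13268548 0.03691364 0.1459843 ] [322.80447174 223.75378716] [372.26047196  43.54751404] [543.36985593  77.17314807]
```

View pics/w6.png

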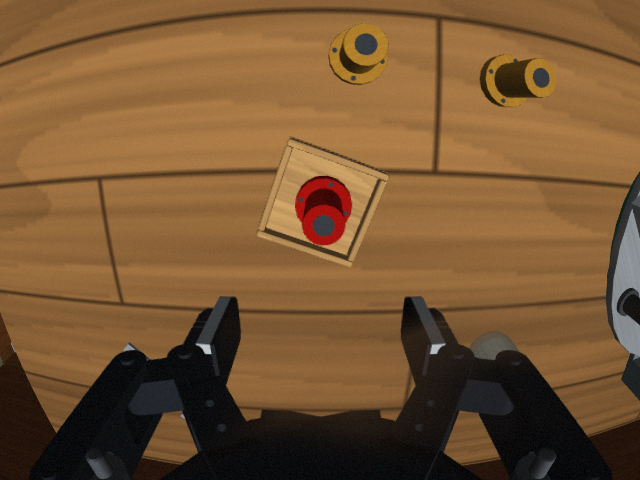

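w6: the master stands upright in the box, top at (323,225). Hub2's top is at (366,44) and hub1's at (541,77).

Run:
```python
from h import *
o=ctrl.get_obs();print(o['tool_pos'])
a=at('wrist',366,44,.07);b=at('wrist',541,77,.07);print(a,at('wrist',357.5,54,.015),b,at('wrist',507,80,.015),at('wrist',323,225,.076))
print(intool(np.array([a[0],a[1],.03])-o['tool_pos']))
```

```text
[ 0.57811263 -0.37352566  0.18783046]
[ 0.44620682 -0.34122724  0.07      ] [ 0.44496054 -0.34178787  0.015     ] [ 0.45573924 -0.20236328  0.07      ] [ 0.45584764 -0.20443547  0.015     ] [ 0.57504455 -0.37041306  0.076     ]
[0.13218311 0.0326374  0.15752845]
```

Emit:
{"name": "inch_along", "arguments": {
  "steps": {"finger_gap":[0.07,0.07,0.07,0.07,0.07,0.07,0.07,0.07,0.07,0.07,0.07,0.07,0,0,0,0,0],"sx":[0.035,0.07,0.1,0.132,0.132,0.132,0.132,0.132,0.132,0.132,0.132,0.132,0.132,0.132,0.132,0.132,0.132],"sy":[0.009,0.018,0.026,0.033,0.033,0.033,0.033,0.033,0.033,0.033,0.033,0.033,0.033,0.033,0.033,0.033,0.033],"sz":[0,0,0.02,0.05,0.07,0.07,0.07,0.11,0.145,0.157,0.157,0.157,0.157,0.157,0.157,0.157,0.157],"drx":[0,0,0,0,0,0,0,0,0,0,0,0,0,0,0,0,0],"dry":[0,0,0,0,0,0,0,0,0,0,0,0,0,0,0,0,0],"drz":[0,0,0,0,0,0,0,0,0,0,0,0,0,0,0,0,0]},
  "grip_n": 40
}}

```text
t: 13.82
tool_pos: [0.4468, -0.3417, 0.0316]
tool_rot: [-0.002, 3.139, -0.005]
contact_force: [-0.5, -1.7, 6.1]
opening: 0.0313
grip_force: 39.4
```

Run:
```python
from h import *
o=ctrl.get_obs();print(intool(np.array([.567,-.008,.086])-o['tool_pos']))
```

```text
[-0.12065981  0.33343428 -0.05501514]
```

Emit:
{"name": "inch_along", "arguments": {
  "steps": {"finger_gap":[0,0,0,0,0,0,0,0,0,0,0,0,0,0,0,0,0,0],"sx":[0,0,0,-0.013,-0.026,-0.039,-0.052,-0.065,-0.078,-0.091,-0.104,-0.117,-0.121,-0.121,-0.121,-0.121,-0.121,-0.121],"sy":[0,0,0,0.036,0.072,0.108,0.144,0.18,0.216,0.252,0.288,0.324,0.333,0.333,0.333,0.333,0.333,0.333],"sz":[-0.04,-0.08,-0.12,-0.138,-0.138,-0.138,-0.138,-0.138,-0.138,-0.138,-0.138,-0.138,-0.12,-0.1,-0.1,-0.1,-0.1,-0.1],"drx":[0,0,0,0,0,0,0,0,0,0,0,0,0,0,0,0,0,0],"dry":[0,0,0,0,0,0,0,0,0,0,0,0,0,0,0,0,0,0],"drz":[0,0,0,0,0,0,0,0,0,0,0,0,0,0,0,0,0,0]}
}}

```text
t: 15.32
tool_pos: [0.5667, -0.0077, 0.1307]
tool_rot: [-0.0, 3.14, 0.001]
contact_force: [0.1, -0.2, -2.5]
opening: 0.0312
grip_force: 41.0
```

Run:
```python
from h import *
o,im=snap('wrist','w7')
m=np.array([.5265,.0415]);r=R.from_euler('z',128.3,degrees=True).as_matrix()[:2,:2]
for x,y in[(-98,34),(98,34),(98,-34),(-98,-34)]:print(proj('wrist',np.append(m+r@[x/1e3,y/1e3],.065),o).round(1))
print(proj('wrist',np.append(m+r@[-.064,0],.055),o).round(1),o['tool_pos'],o['dq'].round(3))
```

```text
[237.8 243. ]
[496.4  48.1]
[549.7 141.3]
[308.  319.4]
[316.5 246.1] [ 0.56674016 -0.00767385  0.13067606] [-0.003 -0.003 -0.006  0.    -0.002  0.001]
```

View pics/w7.png

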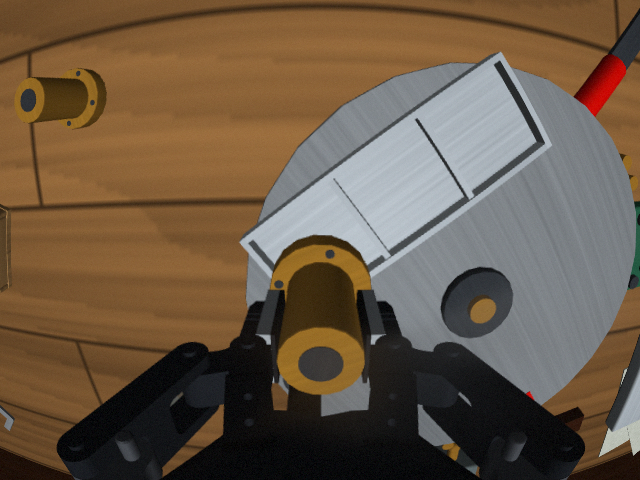

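w7: nest corners at (240,240), (500,53) and (551,146) are within 5 px of prediction (about 2 mm), so I'm lowering the hub.

Emit:
{"name": "inch_along", "arguments": {
  "steps": {"finger_gap":[0,0,0,0,0,0.07,0.07,0.07,0.07,0.07,0.07,0.07,0.07,0.07,0.07],"sx":[0,0,0,0,0,0,0,0,0,0,0,0,0,0,0],"sy":[0.001,0.001,0.001,0.001,0.001,0.001,0.001,0.001,0.001,0.001,0.001,0.001,0.001,0.001,0.001],"sz":[0.02,0.035,0.043,0.043,0.043,0.043,0.043,0.043,0.043,0.02,-0.02,-0.06,-0.08,-0.08,-0.08],"drx":[0,0,0,0,0,0,0,0,0,0,0,0,0,0,0],"dry":[0,0,0,0,0,0,0,0,0,0,0,0,0,0,0],"drz":[0,0,0,0,0,0,0,0,0,0,0,0,0,0,0]}
}}

```text
t: 16.62
tool_pos: [0.5673, -0.0061, 0.2116]
tool_rot: [-0.002, 3.138, 0.0]
contact_force: [-0.9, 0.0, -0.2]
opening: 0.0699
grip_force: 0.0
```

Run:
```python
from h import *
o=ctrl.get_obs();print(o['q'].round(2),intool(np.array([.456,-.203,.0316])-o['tool_pos']))
```

```text
[-0.14 -0.07  1.77  0.    1.44 -1.71] [ 0.11215591 -0.19675755  0.17953684]
```

Emit:
{"name": "inch_along", "arguments": {
  "steps": {"finger_gap":[0.07,0.07,0.07,0.07,0.07,0.07,0.07,0.07,0.07,0.07],"sx":[0.019,0.038,0.057,0.076,0.095,0.112,0.112,0.112,0.112,0.112],"sy":[-0.033,-0.066,-0.1,-0.133,-0.166,-0.197,-0.197,-0.197,-0.197,-0.197],"sz":[0,0,0,0,0,0.02,0.06,0.06,0.06,0.06],"drx":[0,0,0,0,0,0,0,0,0,0],"dry":[0,0,0,0,0,0,0,0,0,0],"drz":[0,0,0,0,0,0,0,0,0,0]}
}}

```text
t: 17.45
tool_pos: [0.4544, -0.2025, 0.149]
tool_rot: [0.003, -3.14, -0.003]
contact_force: [0.7, 0.3, 0.2]
opening: 0.07
grip_force: 0.0
```

Run:
```python
from h import *
o,im=snap('wrist','w8');print(o['tool_pos'],proj('wrist',np.array([.456,-.203,.07]),o),proj('wrist',np.array([.456,-.203,.0]),o))
```

```text
[ 0.45436498 -0.20249432  0.14901926] [317.2366896  247.83131426] [317.74849565 217.45547196]
```

View pics/w8.png

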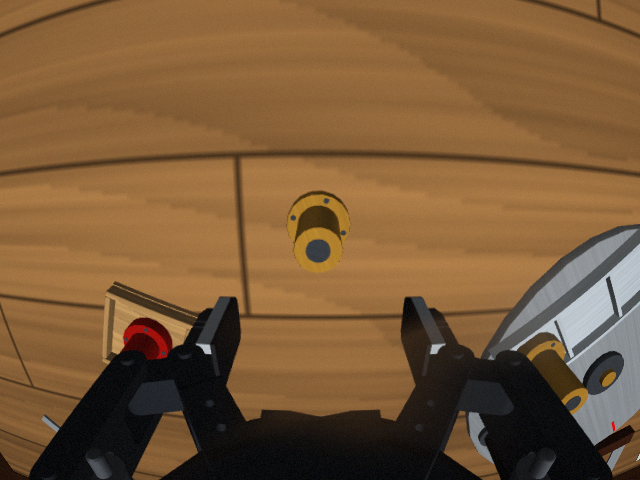

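w8: hub1's top at (318,251) matches the prediction, and hub2 stands in its pocket.

Emit:
{"name": "inch_along", "arguments": {
  "steps": {"finger_gap":[0.07,0.07,0.07,0.07,0.07,0.07,0,0,0,0,0],"sx":[0,0,0,0,0,0,0,0,0,0,0],"sy":[0,0,0,0,0,0,0,0,0,0,0],"sz":[0.04,0.08,0.11,0.119,0.119,0.119,0.119,0.119,0.119,0.119,0.119],"drx":[0,0,0,0,0,0,0,0,0,0,0],"dry":[0,0,0,0,0,0,0,0,0,0,0],"drz":[0,0,0,0,0,0,0,0,0,0,0]},
  "grip_n": 40
}}

```text
t: 18.42
tool_pos: [0.4557, -0.204, 0.0324]
tool_rot: [-0.001, 3.139, -0.002]
contact_force: [-0.8, 0.5, 6.4]
opening: 0.0312
grip_force: 39.2
```

Run:
```python
from h import *
o=ctrl.get_obs();print(intool(np.array([.487,.0925,.0])-o['tool_pos']))
```

```text
[-0.03144305  0.29652892  0.03212826]
```

Emit:
{"name": "inch_along", "arguments": {
  "steps": {"finger_gap":[0,0,0,0,0,0,0,0,0,0,0,0,0,0,0,0,0,0,0,0],"sx":[0,0,0,-0.004,-0.008,-0.012,-0.016,-0.02,-0.024,-0.028,-0.031,-0.0315,-0.0315,-0.0315,-0.0315,-0.0315,-0.0315,-0.0315,-0.0315,-0.0315],"sy":[0,0,0,0.035,0.072,0.108,0.144,0.18,0.216,0.252,0.285,0.2965,0.2965,0.2965,0.2965,0.2965,0.2965,0.2965,0.2965,0.2965],"sz":[-0.04,-0.08,-0.12,-0.138,-0.138,-0.138,-0.138,-0.138,-0.138,-0.138,-0.138,-0.12,-0.1,-0.1,-0.1,-0.1,-0.08,-0.065,-0.056,-0.056],"drx":[0,0,0,0,0,0,0,0,0,0,0,0,0,0,0,0,0,0,0,0],"dry":[0,0,0,0,0,0,0,0,0,0,0,0,0,0,0,0,0,0,0,0],"drz":[0,0,0,0,0,0,0,0,0,0,0,0,0,0,0,0,0,0,0,0]}
}}

```text
t: 20.08
tool_pos: [0.4859, 0.0929, 0.0866]
tool_rot: [-0.0, -3.141, -0.001]
contact_force: [-0.5, 1.0, -2.0]
opening: 0.031
grip_force: 41.1
```

Emit:
{"name": "inch_along", "arguments": {
  "steps": {"finger_gap":[0,0,0.07,0.07,0.07,0.07,0.07,0.07,0.07,0.07,0.07,0.07,0.07,0.07],"sx":[0,0,0,0,0,0,0,0,0,0.03,0.06,0.06,0.06,0.06],"sy":[0,0,0,0,0,0,0,0,0,0,0,0,0,0],"sz":[0,0,0,0,0,0,-0.03,-0.07,-0.11,-0.14,-0.15,-0.15,-0.15,-0.15],"drx":[0,0,0,0,0,0,0,0,0,0,0,0,0,0],"dry":[0,0,0,0,0,0,0,0,0,0,0,0,0,0],"drz":[0,0,0,0,0,0,0,0,0,0,0,0,0,0]}
}}

```text
t: 21.25
tool_pos: [0.4256, 0.0933, 0.236]
tool_rot: [0.002, -3.141, -0.001]
contact_force: [-0.8, 0.2, -0.0]
opening: 0.07
grip_force: 0.0
```

Run:
```python
from h import *
o,im=snap('wrist','w9');print(o['tool_pos'])
m=np.array([.5265,.0415]);r=R.from_euler('z',128.3,degrees=True).as_matrix()[:2,:2]
for x in(-.064,.064):print(proj('wrist',np.append(m+r@[x,0],.125),o),proj('wrist',np.append(m+r@[x,0],.07),o))
```

```text
[0.42556423 0.0932939  0.23595292]
[206.84049386 376.29026279] [220.06935093 342.60743547]
[316.36109354 304.45071069] [316.88283889 274.84145968]
```

View pics/w9.png

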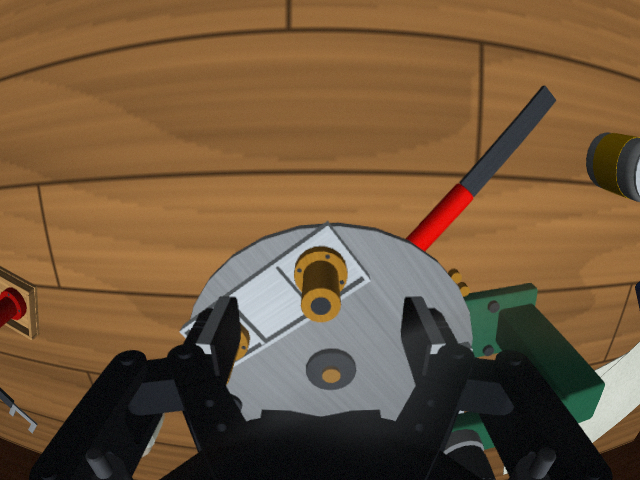

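w9: both hubs are upright in the end pockets, hub1's top at (321,306). Next I'll go to the post.

Run:
```python
from h import *
o=ctrl.get_obs();print(intool(np.array([.671,-.0195,.2])-o['tool_pos']))
ref=cv2.imread('pics/w3.png');im=cv2.imread('pics/w4.png');q=track(ref,im,[(80,286)],20);print(q)
p={'tool_pos':np.array([.5258,.0417,.1996]),'tool_rot':np.array([-1.57,2.717,-.003])};print(at('wrist',*q[0][:2],.125,p))
```

```text
[-0.24545734 -0.11299902  0.03467376]
[(103, 271, 0.96)]
[ 0.67276994 -0.01988892  0.125     ]
```

Emit:
{"name": "inch_along", "arguments": {
  "steps": {"finger_gap":[0.085,0.085,0.085,0.085,0.085,0.085,0.085,0.085,0.085,0.085,0.085,0.085,0.085,0.085,0.085,0.085,0.085],"sx":[-0.03,-0.06,-0.09,-0.12,-0.15,-0.18,-0.21,-0.2465,-0.2465,-0.2465,-0.2465,-0.2465,-0.2465,-0.2465,-0.2465,-0.2465,-0.2465],"sy":[-0.014,-0.028,-0.042,-0.056,-0.07,-0.084,-0.098,-0.113,-0.113,-0.113,-0.113,-0.113,-0.113,-0.113,-0.113,-0.113,-0.113],"sz":[0,0,0,0,0,0,0,0,0,0.035,0.035,0.035,0.075,0.115,0.147,0.147,0.147],"drx":[0,0,0,0,0,0,0,0,0,0,0,0,0,0,0,0,0],"dry":[0,0,0,0,0,0,0,0,0,0,0,0,0,0,0,0,0],"drz":[-0.12,-0.24,-0.36,-0.48,-0.6,-0.72,-0.84,-0.96,-1.047,-1.047,-1.047,-1.047,-1.047,-1.047,-1.047,-1.047,-1.047]}
}}

```text
t: 22.72
tool_pos: [0.6708, -0.019, 0.0879]
tool_rot: [1.57, -2.717, -0.005]
contact_force: [0.5, 0.0, 0.6]
opening: 0.0853
grip_force: 0.0
```

Emit:
{"name": "inch_along", "arguments": {
  "steps": {"finger_gap":[0,0,0,0,0,0],"sx":[0,0,0,0,0,0],"sy":[0,0,0,0,0,0],"sz":[0,0,0,0,0,0],"drx":[0,0,0,0,0,0],"dry":[0,0,0,0,0,0],"drz":[0,0,0,0,0,0]},
  "grip_n": 50
}}

```text
t: 23.22
tool_pos: [0.674, -0.0204, 0.0914]
tool_rot: [-1.57, 2.717, -0.005]
contact_force: [3.4, -4.2, 2.9]
opening: 0.0226
grip_force: 49.0
```

Run:
```python
from h import *
snap('top','top2')
o=ctrl.get_obs();A=np.array([.6089,.1066]);t=o['tool_pos'];v=t[:2]-A
print(o['q'].round(2),np.linalg.norm(v),np.degrees(np.arctan2(v[1],v[0])))
for k in range(1,21):
    a=-k*2.094/20;d=np.append(R.from_euler('z',a).apply(np.append(v,0))[:2]+A-t[:2],0);print(k,intool(d)[:2].round(4),round(-a,3))
```

```text
[-0.14  0.28  1.6  -0.    1.26 -2.76] 0.1427190075211029 -62.86203314046703
1 [0.0121 0.0088] 0.105
2 [0.0232 0.0187] 0.209
3 [0.0332 0.0298] 0.314
4 [0.042  0.0419] 0.419
5 [0.0495 0.0548] 0.523
6 [0.0556 0.0684] 0.628
7 [0.0603 0.0826] 0.733
8 [0.0634 0.0972] 0.838
9 [0.065  0.1121] 0.942
10 [0.0651 0.127 ] 1.047
11 [0.0635 0.1419] 1.152
12 [0.0605 0.1565] 1.256
13 [0.0559 0.1707] 1.361
14 [0.0498 0.1843] 1.466
15 [0.0424 0.1973] 1.57
16 [0.0337 0.2094] 1.675
17 [0.0237 0.2205] 1.78
18 [0.0126 0.2305] 1.885
19 [0.0005 0.2394] 1.989
20 [-0.0124  0.2469] 2.094
```

View pics/top2.png

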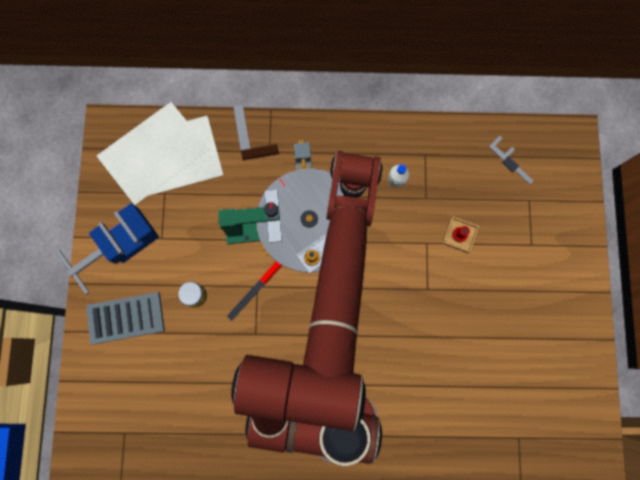

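top2: the master is in its box, nothing is lying loose, and the bystanders are where they were. Swinging back.

Emit:
{"name": "inch_along", "arguments": {
  "steps": {"finger_gap":[0,0,0,0,0,0,0,0,0,0,0,0,0],"sx":[0.006,0.0121,0.0232,0.0332,0.042,0.0495,0.0556,0.0603,0.0634,0.065,0.0651,0.0635,0.0605],"sy":[0.0042,0.0088,0.0187,0.0298,0.0419,0.0548,0.0684,0.0826,0.0972,0.1121,0.127,0.1419,0.1565],"sz":[0,0,0,0,0,0,0,0,0,0,0,0,0],"drx":[0,0,0,0,0,0,0,0,0,0,0,0,0],"dry":[0,0,0,0,0,0,0,0,0,0,0,0,0],"drz":[0.052,0.105,0.209,0.314,0.419,0.523,0.628,0.733,0.838,0.942,1.047,1.152,1.256]}
}}

```text
t: 24.35
tool_pos: [0.5099, 0.008, 0.0914]
tool_rot: [0.336, 3.113, 0.008]
contact_force: [17.9, 7.6, -3.7]
opening: 0.0228
grip_force: 50.1
```

Run:
```python
from h import *
o=ctrl.get_obs();A=np.array([.6097,.1068]);t=o['tool_pos'];v=t[:2]-A
az=np.degrees(np.arctan2(v[1],v[0]))%360;print(np.linalg.norm(v),az,o['q'][5])
T=np.radians(az-176.6)
# commanded may lead measured; blend radius to .1405
for k in range(1,10):
    a=-k*T/9;d=np.append(R.from_euler('z',a).apply(np.append(v,0))[:2]+A-t[:2],0);print(k,intool(d)[:2].round(4),round(-a,3))
```

```text
0.14044138748592291 224.7247749382745 -1.4909960717063577
1 [0.0106 0.0076] 0.093
2 [0.0205 0.0162] 0.187
3 [0.0296 0.0257] 0.28
4 [0.0377 0.036 ] 0.373
5 [0.0449 0.047 ] 0.467
6 [0.0509 0.0586] 0.56
7 [0.0559 0.0707] 0.653
8 [0.0597 0.0832] 0.747
9 [0.0624 0.0961] 0.84
```

Emit:
{"name": "inch_along", "arguments": {
  "steps": {"finger_gap":[0,0,0,0,0,0,0,0,0,0,0,0],"sx":[0.0106,0.0205,0.0296,0.0377,0.0449,0.0509,0.0559,0.0597,0.0624,0.0624,0.0624,0.0624],"sy":[0.0076,0.0162,0.0257,0.036,0.047,0.0586,0.0707,0.0837,0.099,0.099,0.099,0.099],"sz":[0,0,0,0,0,0,0,0,0,0,0,0],"drx":[0,0,0,0,0,0,0,0,0,0,0,0],"dry":[0,0,0,0,0,0,0,0,0,0,0,0],"drz":[0.093,0.187,0.28,0.373,0.467,0.56,0.653,0.747,0.84,0.84,0.84,0.84]}
}}

```text
t: 25.35
tool_pos: [0.4714, 0.1151, 0.0914]
tool_rot: [1.567, 2.708, 0.01]
contact_force: [22.1, -4.3, -7.7]
opening: 0.0225
grip_force: 51.3
```

Run:
```python
from h import *
o=ctrl.get_obs();A=np.array([.6097,.1068]);v=o['tool_pos'][:2]-A;print(np.degrees(np.arctan2(v[1],v[0]))%360)
```

```text
176.5525540650486
```

Emit:
{"name": "inch_along", "arguments": {
  "steps": {"finger_gap":[0.085,0.085,0.085,0.085,0.085,0.085,0.085,0.085,0.085,0.085,0.085,0.085,0.085,0.085],"sx":[0,0,0,0,0,0,0,0,0,0,0,0,0,0],"sy":[0,0,0,0,0,0,0,0,0,0,0,0,0,0],"sz":[0,0,0,0,-0.04,-0.08,-0.12,-0.16,-0.2,-0.24,-0.25,-0.25,-0.25,-0.25],"drx":[0,0,0,0,0,0,0,0,0,0,0,0,0,0],"dry":[0,0,0,0,0,0,0,0,0,0,0,0,0,0],"drz":[0,0,0,0,0,0,0,0,0,0,0,0,0,0]}
}}

```text
t: 26.52
tool_pos: [0.4648, 0.1159, 0.3365]
tool_rot: [-1.569, -2.716, 0.003]
contact_force: [0.8, -1.3, -0.2]
opening: 0.0852
grip_force: 0.0
```

Run:
```python
from h import *
o,im=snap('wrist','w10');print(repr(o['tool_pos']),repr(o['tool_rot']),o['dq'].round(3))
cv2.imwrite('pics/s10.png',ctrl.get_image('scene')[:,:,::-1])
a=im[60:360,150:640]; b=cv2.imread('pics/s10.png')[200:380,240:480]
cv2.imwrite('pics/c10.png',np.vstack([cv2.resize(a,(490,300)),cv2.resize(b,(490,300),interpolation=cv2.INTER_CUBIC)]))
```

```text
array([0.46483798, 0.11591969, 0.33647363]) array([-1.56938002, -2.71617131,  0.0033221 ]) [-0.001  0.01   0.016  0.001  0.002 -0.   ]
```

View pics/c10.png

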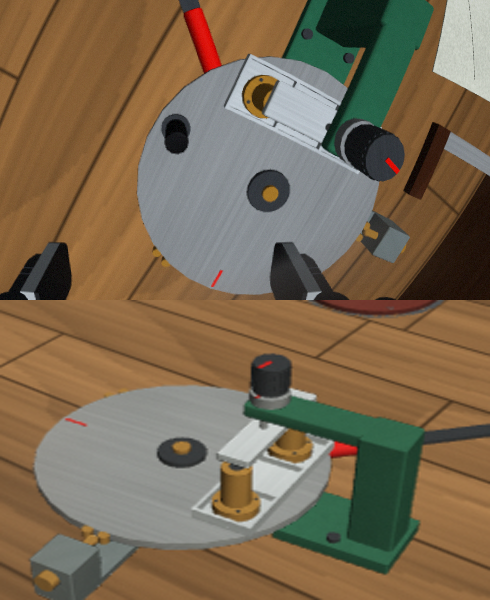

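c10: both hubs stand in the end pockets under the bar. The cap top is at wrist (535,213) and scene (372,237).

Run:
```python
from h import *
from scipy.optimize import least_squares
p={'tool_pos':np.array([0.46483798, 0.11591969, 0.33647363]),'tool_rot':np.array([-1.56938002, -2.71617131,  0.0033221 ])}
p1={'tool_pos':np.array([.4992,.1219,.3299]),'tool_rot':np.array([-1.572,-2.719,0])}
obs=[('wrist',(535,213),p),('scene',(372.2,237.2),None),('top',(270.5,208.5),None),('wrist',(503,202),p1)]
f=lambda X:np.concatenate([proj(n,X,q)-np.array(u) for n,u,q in obs])
s=least_squares(f,[.6,.21,.24]);print(s.x,s.fun.round(1))
print('az',np.degrees(np.arctan2(s.x[1]-.1068,s.x[0]-.609)),np.hypot(s.x[1]-.1068,s.x[0]-.609))
o=ctrl.get_obs();print(o['q'].round(3))
im=cv2.imread('pics/w10.png')[150:270,470:600];cv2.imwrite('pics/cap.png',cv2.resize(im,None,fx=5,fy=5,interpolation=cv2.INTER_CUBIC))
```

```text
[0.59657789 0.21159857 0.23806126] [-0.7  2.7  2.3  0.7 -1.3 -0.3  0.2 -1.4]
az 96.75990968664016 0.10553221556491038
[ 8.800e-02 -3.400e-01  1.794e+00  1.000e-03  1.693e+00 -4.340e-01]
```

Run:
```python
from h import *
o=ctrl.get_obs();print(intool(np.array([.5966,.2116,.30])-o['tool_pos']))
```

```text
[0.01699482 0.16217479 0.03546804]
```

Emit:
{"name": "inch_along", "arguments": {
  "steps": {"finger_gap":[0.085,0.085,0.085,0.085,0.085,0.085,0.085,0.085,0.085,0.085,0.085,0.085,0.085,0.085,0.085,0.085,0.085,0.085,0.085,0.085],"sx":[0.002,0.004,0.005,0.007,0.009,0.01,0.012,0.014,0.015,0.017,0.017,0.017,0.017,0.017,0.017,0.017,0.017,0.017,0.017,0.017],"sy":[0.016,0.032,0.048,0.064,0.08,0.096,0.112,0.128,0.144,0.162,0.162,0.162,0.162,0.162,0.162,0.162,0.162,0.162,0.162,0.162],"sz":[0,0,0,0,0,0,0,0,0,0,0,0,0,0,0,0,0.01,0.02,0.035,0.035],"drx":[0,0,0,0,0,0,0,0,0,0,0,0,0,0,0,0,0,0,0,0],"dry":[0,0,0,0,0,0,0,0,0,0,0,0,0,0,0,0,0,0,0,0],"drz":[-0.125,-0.25,-0.375,-0.5,-0.625,-0.75,-0.875,-1,-1.125,-1.25,-1.375,-1.5,-1.625,-1.75,-1.875,-2,-2.125,-2.25,-2.375,-2.45]}
}}

```text
t: 28.28
tool_pos: [0.5956, 0.2111, 0.298]
tool_rot: [2.027, -2.389, -0.008]
contact_force: [0.1, -0.0, -0.9]
opening: 0.0853
grip_force: 0.0
```

Emit:
{"name": "inch_along", "arguments": {
  "steps": {"finger_gap":[0.085,0.085,0.085,0.085],"sx":[0,0,0,0],"sy":[0,0,0,0],"sz":[0,0,0,0],"drx":[0,0,0,0],"dry":[0,0,0,0],"drz":[0,0,0,0]}
}}

```text
t: 28.62
tool_pos: [0.5978, 0.2116, 0.3046]
tool_rot: [-2.025, 2.402, 0.001]
contact_force: [-0.7, 0.4, 0.5]
opening: 0.0847
grip_force: 0.0
```

Run:
```python
from h import *
o,im=snap('wrist','w11');print(o['q'].round(3),R.from_rotvec(o['tool_rot']).as_matrix().round(3).tolist())
print(proj('wrist',np.array([.5966,.2116,.238]),o))
```

```text
[ 2.230e-01  4.100e-02  1.504e+00  1.000e-03  1.597e+00 -2.749e+00] [[-0.169, -0.986, -0.0], [-0.986, 0.169, 0.001], [-0.001, 0.0, -1.0]]
[320.97715999 249.40178919]
```

View pics/w11.png

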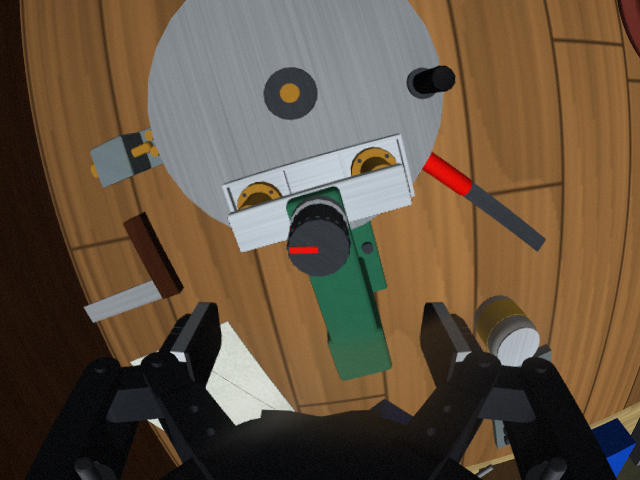

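w11: the cap is centred under the tool at (319,247), as predicted, and both hubs are under the bar.

Emit:
{"name": "inch_along", "arguments": {
  "steps": {"finger_gap":[0.085,0.085,0.085,0.085,0.085,0.085,0,0,0,0,0,0],"sx":[0,0,0,0,0,0,0,0,0,0,0,0],"sy":[0,0,0,0,0,0,0,0,0,0,0,0],"sz":[0.035,0.07,0.095,0.102,0.102,0.102,0.102,0.102,0.102,0.102,0.102,0.102],"drx":[0,0,0,0,0,0,0,0,0,0,0,0],"dry":[0,0,0,0,0,0,0,0,0,0,0,0],"drz":[0,0,0,0,0,0,0,0,0,0,0,0]},
  "grip_n": 40
}}

```text
t: 29.67
tool_pos: [0.5989, 0.2117, 0.2043]
tool_rot: [-2.024, 2.398, -0.002]
contact_force: [2.4, 0.0, 4.3]
opening: 0.0369
grip_force: 40.8
```

Emit:
{"name": "inch_along", "arguments": {
  "steps": {"finger_gap":[0,0,0,0,0,0,0,0,0,0,0,0,0,0,0,0,0,0,0,0],"sx":[0,0,0,0,0,0,0,0,0,0,0,0,0,0,0,0,0,0,0,0],"sy":[0,0,0,0,0,0,0,0,0,0,0,0,0,0,0,0,0,0,0,0],"sz":[0,0,0,0,0,0,0,0,0,0,0,0,0,0,0,0,0,0,0,0],"drx":[0,0,0,0,0,0,0,0,0,0,0,0,0,0,0,0,0,0,0,0],"dry":[0,0,0,0,0,0,0,0,0,0,0,0,0,0,0,0,0,0,0,0],"drz":[0.1,0.2,0.3,0.4,0.5,0.6,0.7,0.8,0.9,1,1.1,1.2,1.3,1.4,1.5,1.6,1.7,1.8,1.9,2]}
}}

```text
t: 31.33
tool_pos: [0.6005, 0.2082, 0.2043]
tool_rot: [0.933, 2.991, -0.006]
contact_force: [6.4, -10.3, 4.4]
opening: 0.037
grip_force: 41.0
```

```bash
python3 -c "
from h import *
o=ctrl.get_obs();print(o['wrist_torque'],o['q'][5])"
```

```text
[-1.77187437 -1.00090582  0.04659498] -0.7454009555950457
```

Emit:
{"name": "inch_along", "arguments": {
  "steps": {"finger_gap":[0,0,0,0,0,0,0,0,0,0,0,0,0,0,0,0,0,0,0,0],"sx":[0,0,0,0,0,0,0,0,0,0,0,0,0,0,0,0,0,0,0,0],"sy":[0,0,0,0,0,0,0,0,0,0,0,0,0,0,0,0,0,0,0,0],"sz":[0,0,0,0,0,0,0,0,0,0,0,0,0,0,0,0,0,0,0,0],"drx":[0,0,0,0,0,0,0,0,0,0,0,0,0,0,0,0,0,0,0,0],"dry":[0,0,0,0,0,0,0,0,0,0,0,0,0,0,0,0,0,0,0,0],"drz":[0.1,0.2,0.3,0.4,0.5,0.6,0.7,0.8,0.9,1,1.1,1.2,1.3,1.4,1.5,1.6,1.7,1.8,1.9,2]}
}}

```text
t: 33.0
tool_pos: [0.5968, 0.2082, 0.2042]
tool_rot: [3.023, 0.833, -0.008]
contact_force: [-7.6, -10.6, 10.5]
opening: 0.0369
grip_force: 41.6
```

```bash
python3 -c "
from h import *
o=ctrl.get_obs();print(o['wrist_torque'],o['q'][5])"
```

```text
[-1.89768998  1.16641735  0.0913903 ] 1.2544306611409997
```

Emit:
{"name": "inch_along", "arguments": {
  "steps": {"finger_gap":[0,0,0,0,0,0,0,0,0,0,0,0,0,0,0],"sx":[0,0,0,0,0,0,0,0,0,0,0,0,0,0,0],"sy":[0,0,0,0,0,0,0,0,0,0,0,0,0,0,0],"sz":[0,0,0,0,0,0,0,0,0,0,0,0,0,0,0],"drx":[0,0,0,0,0,0,0,0,0,0,0,0,0,0,0],"dry":[0,0,0,0,0,0,0,0,0,0,0,0,0,0,0],"drz":[0.1,0.2,0.3,0.4,0.5,0.6,0.7,0.8,0.9,1,1.1,1.2,1.3,1.3,1.3]}
}}

```text
t: 34.25
tool_pos: [0.5969, 0.211, 0.2042]
tool_rot: [2.918, -1.16, -0.003]
contact_force: [-6.1, -3.1, 8.5]
opening: 0.0369
grip_force: 41.5
```

Run:
```python
from h import *
o=ctrl.get_obs();print(o['wrist_torque'],o['q'][5])
b=cv2.resize(ctrl.get_image('scene')[200:380,260:480,::-1],(660,540),interpolation=cv2.INTER_CUBIC);cv2.imwrite('pics/s12.png',b)
```

```text
[-0.61637251  0.95888826 -0.05775029] 2.5500840126229773
```

View pics/s12.png

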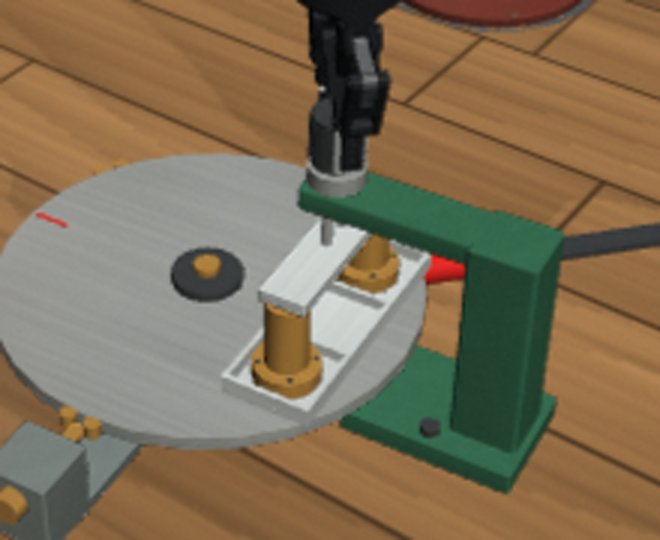

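The bar is down on both hubs. I'll release, rise, and check numerically that the cap's red mark turned with the tool. It was left of the cap centre in w11.

Emit:
{"name": "inch_along", "arguments": {
  "steps": {"finger_gap":[0.085,0.085,0.085,0.085,0.085,0.085,0.085,0.085,0.085,0.085],"sx":[0,0,0,0,0,0,0,0,0,0],"sy":[0,0,0,0,0,0,0,0,0,0],"sz":[0,0,0,0,-0.04,-0.08,-0.1,-0.1,-0.1,-0.1],"drx":[0,0,0,0,0,0,0,0,0,0],"dry":[0,0,0,0,0,0,0,0,0,0],"drz":[0,0,0,0,0,0,0,0,0,0]}
}}

```text
t: 35.13
tool_pos: [0.5972, 0.2115, 0.3009]
tool_rot: [2.919, -1.16, -0.004]
contact_force: [1.4, 0.3, -0.3]
opening: 0.0847
grip_force: 0.0
```

Run:
```python
from h import *
o,im=snap('wrist','w12')
for i in(cv2.imread('pics/w11.png'),im):
    h=cv2.cvtColor(i,cv2.COLOR_BGR2HSV);m=((h[...,0]<8)|(h[...,0]>172))&(h[...,1]>150)&(h[...,2]>80)
    ys,xs=np.nonzero(m[200:300,270:370]);print(len(xs),xs.mean()+270,ys.mean()+200,xs.min()+270,xs.max()+270,ys.min()+200,ys.max()+200)
im=ctrl.get_image('top')[:,:,::-1]; a=cv2.imread('pics/top0.png')
for nm,x,y in[('oil',399,175),('tin',191,293),('file',255,290),('master/box vs top2',461,234)]:
    ref=cv2.imread('pics/top2.png') if 'm' in nm[:1] else a
    print(nm,track(ref,im,[(x,y)],16,14))
```

```text
210 302.98571428571427 249.32380952380953 289 317 227 253
209 305.86602870813397 251.11004784688996 292 320 247 255
oil [(399, 175, 1.0)]
tin [(191, 293, 1.0)]
file [(255, 290, 0.56)]
master/box vs top2 [(461, 234, 1.0)]
```

```bash
python3 -c "
from station import ctrl
print(ctrl.finish_job())"
```

```text
the job is handed in; nothing more can be done
None
```

The job is handed in, but no verdict came back: the master is upright in its box, both hubs present are clamped in the end pockets with the turntable back under the clamp, and the cap turned about 5.3 rad (roughly 2 rad of clutch slip, worked out rather than read); I viewed 15 pictures, one over the limit of 14.

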